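# Index the welding turntable to the next seam

### The job

Bring the next seam under the welding torch: push the orange brake lever over to free the turntable, push the turntable round by its spokes until the yellow line on the faceplate points at the red pointer, then push the brake lever fully back to clamp it there. Do it with a fingertip, pushing only on the spokes and the lever: grip nothing, force nothing, and leave the work on the faceplate, the torch and the things lying on the bench untouched.

Things in the scene. Friction and masses are not known exactly. Their poses are not given: they have to be found in the camera images.
- positioner: fixed cast base of the bench-top welding turntable. Origin on the vertical turning axis at bench height; z up; x points along the red pointer, y towards the torch. Round foot 224 mm across, 16 mm high; pointer and its post at +x, 92 to 206 mm from the axis, up to 115 mm high; brake bracket 70 degrees clockwise (from above) of +x, out to 220 mm, 52 mm high at most
- turntable: turning part: hub and four round steel spokes, 12 mm thick, level, 84 mm above the bench, seen from the faceplate's rim (90 mm from the axis) out to 22 mm black balls. Origin on the axis at bench height, z up, x under the yellow line; spokes at 45, 135, 225, 315 degrees from x. Turns without end; about 3 N at 140 mm moves it, it stops when no longer pushed; held to about 20 N by the clamped brake
- spoke0 (a point): centre of the ball on the spoke 45 degrees counter-clockwise (from above) of the yellow line, 170 mm from the axis, 84 mm above the bench
- spoke1 (a point): ball on the spoke 135 degrees counter-clockwise of the yellow line
- spoke2 (a point): ball on the spoke 225 degrees counter-clockwise of the yellow line
- spoke3 (a point): ball on the spoke 315 degrees counter-clockwise of the yellow line
- faceplate: round steel plate on the turntable, 180 mm diameter, 92 to 104 mm above the bench, and the work clamped on it: a steel box frame 100 x 58 x 25 mm, dark walls, brass strips and two strap clamps, up to 146 mm above the bench, within 77 mm of the axis. Turns with the spokes; not to be pushed. Origin on the axis at bench height
- mark (a point): outer end of the yellow line (34 x 8 mm, radial) on the faceplate: at its rim, 90 mm from the axis, 104 mm above the bench
- pointer_tip (a point): inner tip of the fixed red pointer, 92 mm from the axis on the positioner's +x side, 112 mm above the bench; the yellow line's outer end must come under it
- brake (a joint): brake lever's angle, rad: 0 = clamped (the lever at its clockwise stop, seen from above), 1.0 = free (at its counter-clockwise stop, away from the robot). It stays where it is left; pushing takes about 5 N at 65 mm from its pivot. The shoe is off the drum from about 0.4
- lever: brake lever: arm with an orange round grip, 17 mm thick, 34 to 80 mm from its pivot, rising from 47 to 55 mm above the bench. Origin on its vertical pivot at bench height (195 mm from the turning axis, 70 degrees clockwise of the positioner's +x); x runs along the arm. At mid-swing it points straight away from the turning axis
- lever_end (a point): centre of the rounded outer end of the orange grip, 80 mm from the pivot, 55 mm above the bench
- torch: welding torch in its holder: foot, post and feeder box at 250 to 375 mm from the axis on the positioner's +y side, up to 295 mm high; the black torch body and copper nozzle reach in over the spokes to 52 mm from the axis, the nozzle's end 138 mm above the bench. Not to be touched. Origin as the positioner's
- spray_can: loose spray can, 56 mm diameter, 160 mm high, standing. Origin at the centre of its underside
- tip_jar: loose brass-coloured jar, 50 mm diameter, 65 mm high, standing. Origin at the centre of its underside
- magnet_square: loose blue welding magnet square, legs 90 mm, 20 mm high, lying. Origin under the middle of one leg
- tube_offcut: loose piece of 40 mm square steel tube, 80 mm long, lying. Origin at the centre of its underside
- bar_clamp: loose green bar clamp, 210 x 80 mm, 25 mm high, lying. Origin under the middle of its bar
- hammer: loose hammer, lying on the bench at the right. Origin at the middle of its underside
- brush: loose flat brush with a wooden handle, lying on the bench at the left. Origin at the middle of its underside

How it is judged:
By the outcome, as a careful person would: the job done as asked, in the order asked, and still so for the second after the job is handed in, with the robot touching nothing.
It also fails if it takes over 72 s, if anything falls off the work surface, if the arm or the gripper's body presses on something with over 40 N, if the wrist force passes 120 N, or if a joint passes its speed limit or range.

### The arm

A 7-joint arm with a two-finger parallel gripper is mounted at the origin on the work surface. World frame = base frame: x ahead of the robot, y to its left, z up, the work surface at z = 0. Lengths are in mm, angles in rad, forces in N, time in s.
With the tool pointing down it reaches from about 400 to 875 mm from the base axis. Payload 19.3 kg.
Tool frame: the origin (TCP) lies at the very end of the fingers, on their centre line; the grasp point (between the pads) lies 19 mm behind it (grip_point_offset is the z of the grasp point in the tool frame, in mm); z points along the fingers, x is the direction in which the jaws open and shut, and the axes are right-handed (so a half turn about z gives the same grasp; the last joint's range is limited). The gripper opens to 85 mm and grips with 20 to 120 N. Pads are 22 mm wide; open, the fingers measure 114 mm over their backs; the gripper's body (76 mm by 85 mm) begins 54 mm behind the grasp point. The pads swing forward as they close: fully open they stand 13 mm farther back than shut.
Start: joints at [-1.341, 0.521, -0.036, 1.599, 0.021, 1.021, -0.113], TCP at [184.6, 597.108, 231.291] pointing down, gripper open.
Joint ranges: [-2.91, 2.91], [-0.3, 2.13], [-1.5, 1.42], [0.17, 2.43], [-1.26, 4.41], [0.16, 1.93], [-2.52, 2.52]. Speed limits (rad/s): [1.89, 1.89, 2.39, 2.39, 3.01, 3.01, 3.01].

### API

Orientations are given as a 3x3 rotation matrix whose columns are the frame's x, y, z axes.
In Python, from workcell import movep, movel, goto_joints, open_gripper, clamp, wait, inverse_kinematics, read_state, camera, PlanningError, finish_job, grip_point_offset gives the robot as it stands. Calls block until the motion is done:
- movep(position, orientation): joint-space move of the TCP to a pose.
- movel(position, frame=None, max_speed=150, guard=None): straight line of the TCP; frame=None keeps the orientation; max_speed is the mean speed in mm/s. With guard (N) it stops when the force on the tool has changed by that much, and returns True; else False.
- goto_joints(angles): joint-space move.
- open_gripper() and clamp(): open the fingers fully, or close them until they stop; the grip force is fixed at half the most.
- wait(seconds).
- inverse_kinematics(position, orientation): joint angles nearest the present ones, or None.
- read_state(): the state.
- camera(name): name is "scene" or "top" or "wrist"; returns a dict with "image" (420x560x3 uint8, blue, green, red), "range_z" (420x560 float32, mm along the optical axis (not along the pixel's ray), 0 where there is no reading), "fx", "fy", "cx", "cy" (pixels), "cam_to_world" (4x4, takes a point from camera to world coordinates). Camera axes: x right, y up, looking along -z (the intrinsics and any distortion apply to the point x, -y, -z); pixel columns grow to the right and rows downward; lengths in mm; the calibration is good to about 2 mm. A picture is of the moment at which its call begins.
A pose or a line that the arm cannot do raises PlanningError and nothing moves.
- finish_job(): hands the job in, once; it reports no verdict.
The state is a dict: "time": time; "qpos": joint angles; "qvel": joint speeds; "joint_efforts": joint torques, N m; "eef_pos": TCP position; "tool_rot": TCP orientation; "ft_force": force on the tool from outside, world axes, zero at the start; "torque": the same for the moment, N m; "finger_gap": finger opening in mm.
Only numpy, scipy, OpenCV 4.12 (cv2) and the standard library are available. Lean on these libraries where they do the work, as an engineer would, in place of code of your own. Each camera call takes 0.05 s, during which the arm holds its last target.

## Working session

There is one attempt and no reset: what is moved stays moved. The work goes in short steps, each a Python script; the robot and the scene stay as the last script left them, time stands still between calls to the robot, and variables do not carry over. Pictures are saved under pics/ and viewed, and the job is handed in when it is done.

```bash
mkdir -p pics; ls; python3 - <<'E'
from workcell import *
import cv2
for n in ("scene","top","wrist"):
    c=camera(n); cv2.imwrite(f"pics/{n}0.png",c["image"]); print(n,c["fx"],c["fy"],c["cx"],c["cy"],[k for k in c]); print(c["cam_to_world"].round(3) if hasattr(c["cam_to_world"],'round') else c["cam_to_world"])
s=read_state(); print(s["time"],s["eef_pos"],s["tool_rot"],s["ft_force"],s["finger_gap"],grip_point_offset)
E
```

```text
pics
scene 463.47928557559027 463.47928557559027 278.17458678295947 213.08372764075443 ['image', 'range_z', 'fx', 'fy', 'cx', 'cy', 'cam_to_world']
[[ 8.50000e-01 -4.26000e-01  3.10000e-01  9.07105e+02]
 [ 5.27000e-01  6.84000e-01 -5.05000e-01 -6.05688e+02]
 [ 3.00000e-03  5.92000e-01  8.06000e-01  1.06666e+03]
 [ 0.00000e+00  0.00000e+00  0.00000e+00  1.00000e+00]]
top 500.9695387523844 500.9695387523844 283.083136261231 210.14495610101756 ['image', 'range_z', 'fx', 'fy', 'cx', 'cy', 'cam_to_world']
[[-2.100000e-02  9.860000e-01 -1.670000e-01  2.354560e+02]
 [-1.000000e+00 -2.000000e-02  4.000000e-03  2.925300e+01]
 [ 0.000000e+00  1.670000e-01  9.860000e-01  1.784037e+03]
 [ 0.000000e+00  0.000000e+00  0.000000e+00  1.000000e+00]]
wrist 361.1226732190469 361.1226732190469 277.7453180859755 206.7861894774224 ['image', 'range_z', 'fx', 'fy', 'cx', 'cy', 'cam_to_world']
[[ 2.95000e-01 -9.17000e-01 -2.69000e-01  1.16674e+02]
 [ 9.55000e-01  2.83000e-01  8.30000e-02  6.18943e+02]
 [ 0.00000e+00 -2.81000e-01  9.60000e-01  3.73264e+02]
 [ 0.00000e+00  0.00000e+00  0.00000e+00  1.00000e+00]]
0.15 [184.53951706 596.86643003 230.83953695] [[ 2.95320269e-01  9.55398297e-01 -1.80516236e-04]
 [ 9.55397909e-01 -2.95320313e-01 -8.65507570e-04]
 [-8.80214569e-04  8.31370944e-05 -9.99999609e-01]] [-0.54993238 -0.23454128  0.6646164 ] 85.23275007113669 -18.700000000000003
```

View pics/scene0.png

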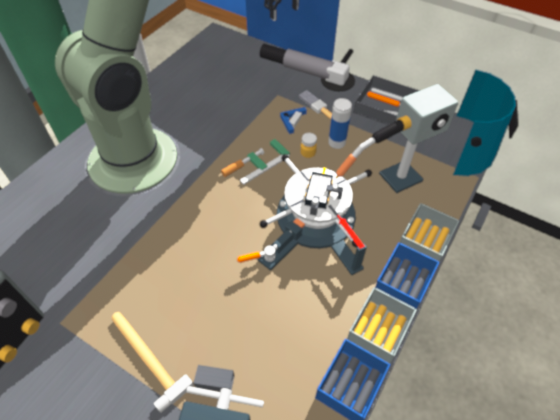

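View pics/top0.png

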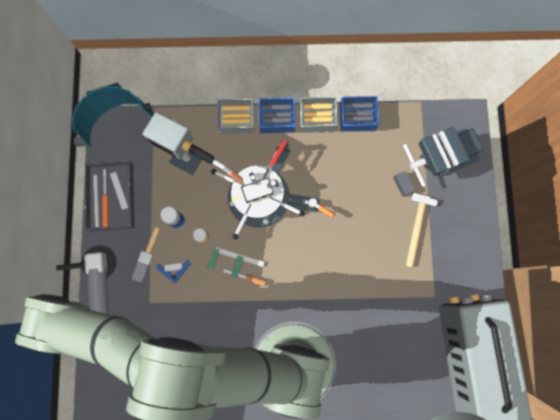

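View pics/wrist0.png

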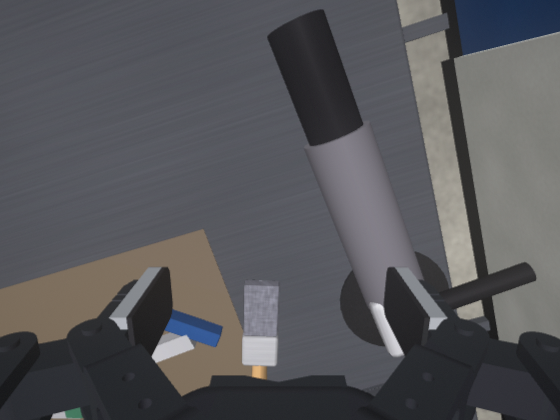

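The scene and top views show the turntable near top pixel (257,191), the red pointer up and to the right at (275,155), the lever at (320,207) and the torch up and to the left. I'll enlarge these.

```bash
python3 - <<'E'
import cv2
i=cv2.imread("pics/top0.png")[130:250,190:350]; cv2.imwrite("pics/top0c.png",cv2.resize(i,None,fx=5,fy=5,interpolation=cv2.INTER_CUBIC))
i=cv2.imread("pics/scene0.png")[130:280,220:400]; cv2.imwrite("pics/scene0c.png",cv2.resize(i,None,fx=4,fy=4,interpolation=cv2.INTER_CUBIC))
E
```

```text
(no output)
```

View pics/top0c.png

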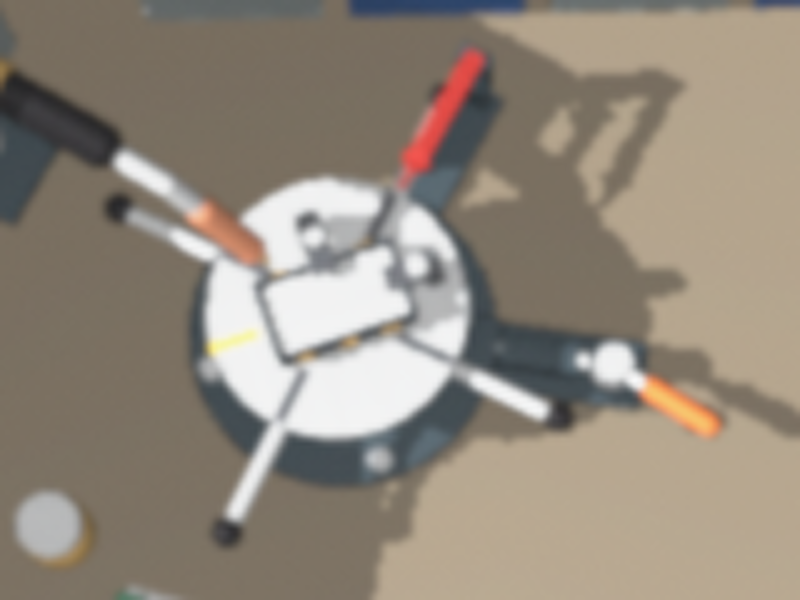

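View pics/scene0c.png

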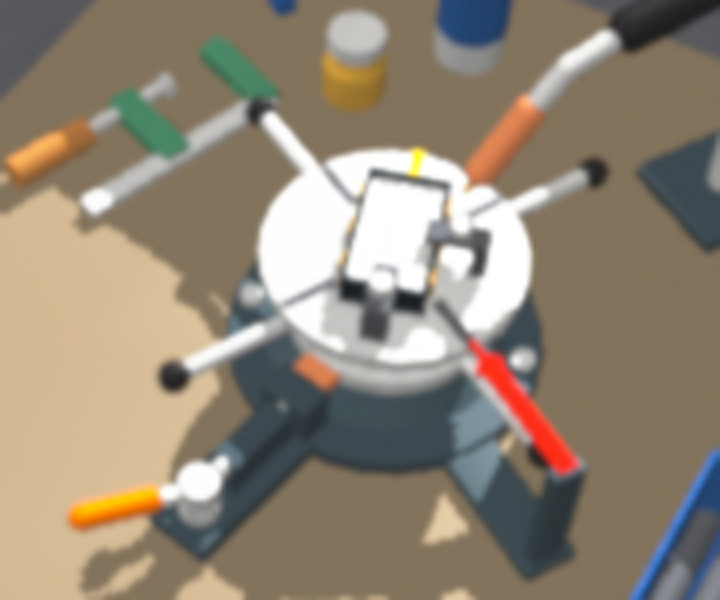

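```bash
cat > h.py <<'E'
from workcell import *
import numpy as np, cv2
def pt(c,u,v,z):
    M=np.array(c["cam_to_world"]); d=M[:3,:3]@np.array([(u-c["cx"])/c["fx"],-(v-c["cy"])/c["fy"],-1]); o=M[:3,3]
    return o+d*(z-o[2])/d[2]
def px(c,p):
    M=np.array(c["cam_to_world"]); q=M[:3,:3].T@(np.asarray(p,float)-M[:3,3]); return np.array([c["cx"]+c["fx"]*q[0]/-q[2], c["cy"]-c["fy"]*q[1]/-q[2]])
def ang(v): return np.degrees(np.arctan2(v[1],v[0]))
def crop(n,f,x0,y0,w,h,s):
    c=camera(n); i=c["image"][y0:y0+h,x0:x0+w]; cv2.imwrite("pics/"+f+".png",cv2.resize(i,None,fx=s,fy=s,interpolation=cv2.INTER_CUBIC)); return c
E
python3 - <<'E'
from h import *
from scipy.optimize import least_squares
T=camera("top"); S=camera("scene")
t=lambda x,y,z: pt(T,190+x/5-.4,130+y/5-.4,z)
s=lambda x,y,z: pt(S,220+x/4-.4,130+y/4-.4,z)
P={}
for nm,f in(("top",t),("scene",s)):
    g={"top":dict(b0=(226,531),b1=(560,415),b3=(120,207),mark=(208,348),tip=(405,185),lend=(716,426),piv=(612,362)),
       "scene":dict(b0=(262,110),b1=(174,376),b3=(596,172),mark=(418,150),tip=(478,352),lend=(78,516),piv=(200,485))}[nm]
    for k,(x,y) in g.items():
        P[nm,k]=f(x,y,dict(b0=84,b1=84,b3=84,mark=104,tip=112,lend=55,piv=68)[k]); print(nm,k,P[nm,k].round(1))
    def r(q): 
        return np.concatenate([P[nm,k][:2]-q[:2]-170*np.array([np.cos(q[2]+a),np.sin(q[2]+a)]) for k,a in(("b0",np.pi/4),("b1",3*np.pi/4),("b3",-np.pi/4))])
    # b0.. orientation guess from mark
    best=None
    for th in np.arange(0,6.28,.5):
        o=least_squares(r,[600,80,th])
        if best is None or o.cost<best.cost: best=o
    c=best.x; print("axis",c[:2],np.degrees(c[2])%360,best.fun.round(1))
    for k in("mark","tip","lend","piv"): d=P[nm,k][:2]-c[:2]; print(k,np.hypot(*d),ang(d))
    print("lever",ang(P[nm,"lend"]-P[nm,"piv"]))
E
```

```text
top b0 [438.  189.5  84. ]
top b1 [513.5 -40.5  84. ]
top b3 [666.8 262.4  84. ]
top mark [561.5 199.3 104. ]
top tip [671.2  62.8 112. ]
top lend [ 508.2 -150.5   55. ]
top piv [552.8 -78.4  68. ]
axis [589.94687115 111.42528335] 108.033361911342 [-0.4  1.   0.6 -0.4 -0.2 -0.6]
mark 92.38477224040406 107.91229244581326
tip 94.70991627484324 -30.894478809450042
lend 274.4261327820301 -107.3338248749143
piv 193.4517054591553 -101.0810376966917
lever -121.72312528372062
scene b0 [440.8 190.9  84. ]
scene b1 [514.1 -39.5  84. ]
scene b3 [671.  264.5  84. ]
scene mark [562.  199.8 104. ]
scene tip [679.  62. 112.]
scene lend [ 509.6 -145.4   55. ]
scene piv [567.2 -92.1  68. ]
axis [592.32016679 112.6516147 ] 107.6925578669552 [-0.5  0.3 -0.2 -1.1  0.7  0.8]
mark 92.22764481914712 109.19822140849898
tip 100.44423507502619 -30.309908365935307
lend 271.01649758542254 -107.76143732802362
piv 206.28144684198537 -96.99632707232621
lever -137.1665205071027
```

```bash
cat >> h.py <<'E'
def R(a):  # tool down, tool x at world angle a (deg)
    a=np.radians(a); x=np.array([np.cos(a),np.sin(a),0]); z=np.array([0,0,-1.]); return np.stack([x,np.cross(z,x),z],1)
def e(a): a=np.radians(a); return np.array([np.cos(a),np.sin(a),0])
E
python3 - <<'E'
from h import *
A=np.array([591,112,0]); pv=np.array([554,-79.5,0])
for flip in(0,180):
  print("spoke",flip)
  for ph in (250,243,220,200,170,140,120,104):
    p=A+140*e(ph)+17*e(ph+90); p[2]=75; q=inverse_kinematics(p,R(ph+flip)); print(ph,p.round(0), None if q is None else np.round(q,2))
  print("lever",flip)
  for ph in (-130,-123,-100,-70):
    for s in(-1,1):
      p=pv+65*e(ph)+s*22*e(ph+90); p[2]=45; q=inverse_kinematics(p,R(ph+flip)); print(ph,s, p.round(0),None if q is None else np.round(q,2))
for a in (70,0,-20,-45,-90,90,135,180,225):
    p=A+80*R(a)[:,1]; p[2]=300; q=inverse_kinematics(p,R(a)); print("view",a,p.round(0),None if q is None else np.round(q,2))
E
```

```text
spoke 0
250 [559. -25.  75.] [-0.69  0.94  1.01  1.92 -1.03  0.92 -1.06]
243 [543. -20.  75.] [-0.71  0.92  1.01  1.97 -1.04  0.89 -1.17]
220 [495.   9.  75.] [-0.88  1.04  1.22  2.09 -1.23  1.04 -1.42]
200 [465.  48.  75.] [-0.99  1.02  1.22  2.16 -1.24  1.   -1.82]
170 [450. 120.  75.] [-0.16  0.54 -0.29  2.12  0.3   0.52  2.29]
140 [473. 189.  75.] [-0.34  0.58 -0.21  2.02  0.22  0.57  1.74]
120 [506. 225.  75.] [-0.43  0.63 -0.13  1.9   0.14  0.62  1.45]
104 [541. 244.  75.] [-0.47  0.67 -0.08  1.8   0.08  0.67  1.22]
lever 0
-130 -1 [ 495. -115.   45.] [-0.43  0.83  0.79  2.06 -0.98  0.68 -1.24]
-130 1 [ 529. -143.   45.] [-0.37  0.87  0.79  1.96 -0.94  0.74 -1.27]
-123 -1 [ 500. -122.   45.] [-0.42  0.83  0.79  2.05 -0.97  0.69 -1.12]
-123 1 [ 537. -146.   45.] [-0.36  0.87  0.79  1.94 -0.93  0.75 -1.15]
-100 -1 [ 521. -140.   45.] [-0.17  0.73  0.45  1.97 -0.56  0.57 -1.07]
-100 1 [ 564. -147.   45.] [-0.21  0.8   0.54  1.86 -0.64  0.67 -1.03]
-70 -1 [ 556. -148.   45.] [-0.15  0.76  0.46  1.88 -0.55  0.63 -0.58]
-70 1 [ 597. -133.   45.] [-0.23  0.83  0.53  1.78 -0.61  0.71 -
[... 1041 characters left out ...]
.05]
-70 1 [ 597. -133.   45.] [ 0.13  0.74 -0.01  1.76  0.02  0.64  2.03]
view 70 [666.  85. 300.] [-0.43  0.57  0.35  1.39 -0.2   1.22  1.16]
view 0 [591.  32. 300.] [-0.58  0.47  0.62  1.63 -0.29  1.14  0.11]
view -20 [564.  37. 300.] [-0.63  0.42  0.64  1.7  -0.27  1.11 -0.26]
view -45 [534.  55. 300.] [-0.71  0.37  0.67  1.77 -0.26  1.09 -0.74]
view -90 [511. 112. 300.] [-0.93  0.37  0.81  1.81 -0.3   1.09 -1.58]
view 90 [671. 112. 300.] [-0.35  0.57  0.17  1.36 -0.09  1.22  1.39]
view 135 [648. 169. 300.] [-0.3   0.54 -0.07  1.38  0.04  1.22  1.98]
view 180 [591. 192. 300.] [ 0.32  0.75 -1.27  1.49  0.71  1.43  2.17]
view 225 [534. 169. 300.] [-1.17  0.65  1.23  1.72 -0.65  1.25 -2.13]
```

```bash
python3 - <<'E'
from h import *
clamp()
movep([380,300,320],R(20))
movep([564,37,310],R(-20))
c=camera("wrist"); cv2.imwrite("pics/w1.png",c["image"]); np.save("w1.npy",{k:c[k] for k in c},allow_pickle=True)
s=read_state(); print(s["time"],s["finger_gap"],s["ft_force"].round(2),s["eef_pos"])
E
```

```text
3.6583 0.12928404113607916 [ 0.4  -0.1   0.24] [563.71075095  38.91027412 309.95407382]
```

View pics/w1.png

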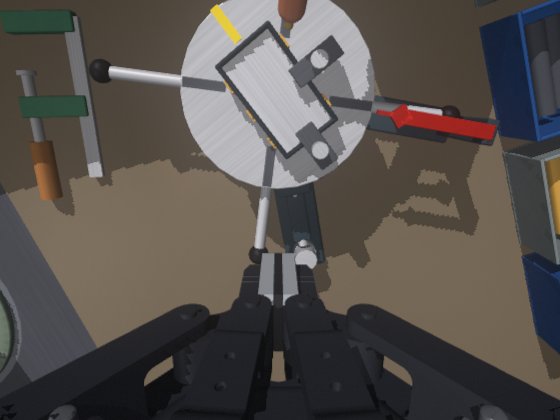

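```bash
python3 - <<'E'
import cv2
i=cv2.imread("pics/w1.png"); cv2.imwrite("pics/w1c.png",cv2.resize(i[85:160,350:510],None,fx=5,fy=5,interpolation=cv2.INTER_CUBIC))
E
```

```text
(no output)
```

View pics/w1c.png

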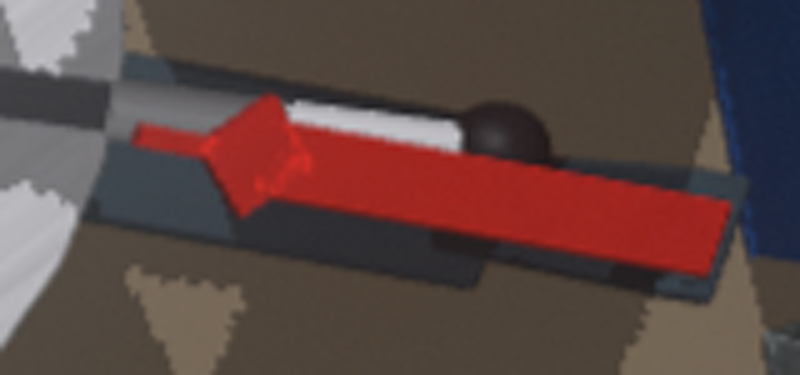

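```bash
python3 - <<'E'
from h import *
from scipy.optimize import least_squares
c=np.load("w1.npy",allow_pickle=True).item()
b=[pt(c,*u,84)[:2] for u in((100,71),(258,255),(450,114))]
an=np.radians([45,135,225])
r=lambda q: np.concatenate([b[i]-q[:2]-170*np.array([np.cos(q[2]+an[i]),np.sin(q[2]+an[i])]) for i in range(3)])
o=least_squares(r,[591,112,np.radians(108)]); A=o.x[:2]; print(o.x[:2],np.degrees(o.x[2]),o.fun.round(1))
m=pt(c,215,9,104)[:2]-A; print("mark",np.hypot(*m),ang(m))
t=pt(c,350+137/5-.4,85+135/5-.4,113)[:2]; u=pt(c,350+722/5-.4,85+238/5-.4,115)[:2]
print("tip",np.hypot(*(t-A)),ang(t-A),"outer",np.hypot(*(u-A)),ang(u-A),"bar dir",ang(u-t))
print("piv px",pt(c,306,257,70))
z=c["range_z"]; 
for (x,y) in((377,112),(400,117),(490,128),(306,258),(300,130)): print(x,y,z[y,x])
E
```

```text
[590.1635185  114.08058353] 108.34903476957737 [-0.7  0.8 -1.5 -1.   2.2  0.3]
mark 87.97613306820374 107.8889667793482
tip 92.2146076142963 -29.923297979990924 outer 201.9339060420806 -29.62972532751724 bar dir -29.382994780655796
piv px [560.55488295 -65.44745724  70.        ]
377 112 325.48477
400 117 327.66614
490 128 329.07553
306 258 438.3593
300 130 309.67377
```

```bash
cat >> h.py <<'E'
A=np.array([590.7,112.7,0]); PV=np.array([556.8,-79.3,0])
def lev(a,s,off,z=45,r=62): # finger pose beside lever at angle a; s=-1 CW side
    p=PV+r*e(a)+s*off*e(a+90); p[2]=z; return p,R(a+180)
def spk(a,off,z=76,r=140):  # finger on CCW side of spoke at angle a
    p=A+r*e(a)+off*e(a+90); p[2]=z; return p,R(a+180)
def st(): s=read_state(); print(round(s["time"],2),s["eef_pos"].round(1),s["ft_force"].round(1))
E
python3 - <<'E'
from h import *
p,r=lev(-127,-1,36,z=180); movep(p,r)
p,r=lev(-127,-1,36); print(movel(p,max_speed=120,guard=10)); st()
crop("wrist","w2",0,0,560,420,1.4); crop("scene","s2",200,180,160,120,5)
E
```

```text
False
6.31 [ 491.1 -107.2   45.5] [-0.7 -0.9  0.1]
```

View pics/w2.png

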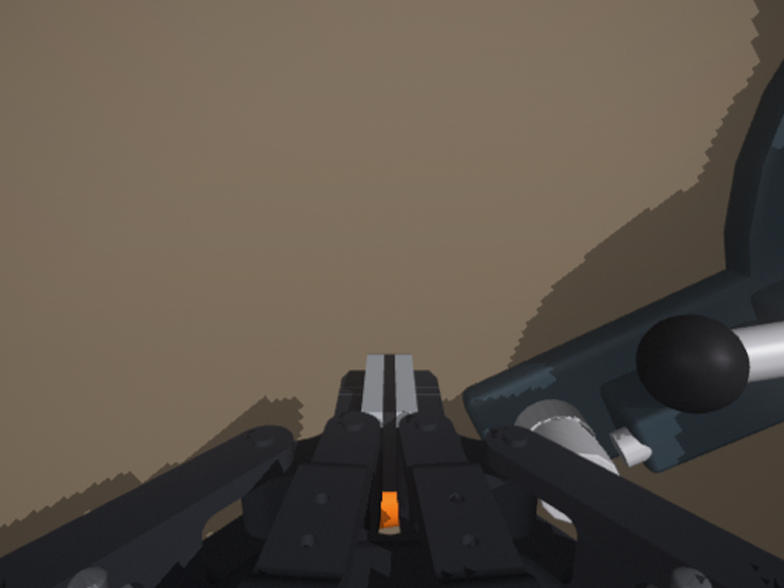

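View pics/s2.png

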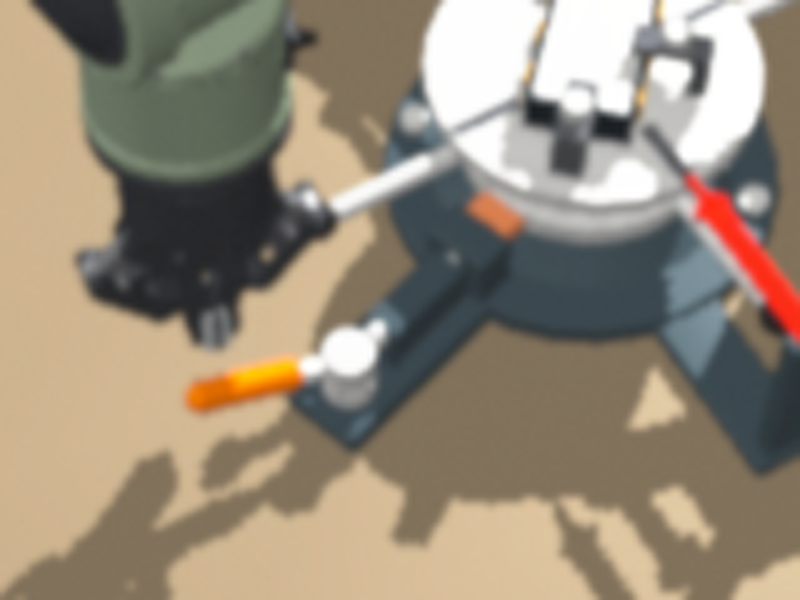

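```bash
python3 - <<'E'
from h import *
def xyz(c,u,v):
    M=np.array(c["cam_to_world"]); d=float(c["range_z"][v,u]); return (M@np.array([(u-c["cx"])/c["fx"]*d,-(v-c["cy"])/c["fy"]*d,-d,1]))[:3].round(0)
c=np.load("w1.npy",allow_pickle=True).item()
for u in((306,258),(302,244),(300,262)): print("knob",u,xyz(c,*u))
c=camera("wrist")
s=read_state(); T=s["eef_pos"];Rt=s["tool_rot"]
for u in((278,280),(190,312),(120,345),(60,370),(365,313),(440,345),(500,370),(240,330),(248,305)):
    print(u,(Rt.T@(xyz(c,*u)-T)).round(0))
A=np.array([590.7,112.7,0])
for ph in (250,243,220,200,185,168,258,230,194):
    p=A+140*e(ph)+21*e(ph+90); p[2]=76; q=inverse_kinematics(p,R(ph-90)); print(ph,p.round(0), None if q is None else np.round(q,2))
E
```

```text
knob (306, 258) [559. -76.  49.]
knob (302, 244) [560. -58.  46.]
knob (300, 262) [550. -78.  50.]
(278, 280) [  2. -11. -28.]
(190, 312) [-24. -13. -51.]
(120, 345) [-39. -13. -66.]
(60, 370) [-49. -12. -74.]
(365, 313) [ 26. -14. -52.]
(440, 345) [ 42. -13. -64.]
(500, 370) [ 51. -14. -74.]
(240, 330) [ -9. -12. -58.]
(248, 305) [ -8. -13. -47.]
250 [563. -26.  76.] [ 0.17  0.65 -0.32  1.87  0.31  0.67  2.46]
243 [546. -22.  76.] [ 0.14  0.63 -0.28  1.92  0.28  0.63  2.35]
220 [497.   7.  76.] [-0.01  0.56 -0.16  2.05  0.16  0.54  1.98]
200 [466.  45.  76.] [-0.19  0.53 -0.04  2.12  0.04  0.49  1.65]
185 [453.  80.  76.] [-0.34  0.53  0.04  2.15 -0.05  0.47  1.4 ]
168 [449. 121.  76.] [-0.5   0.54  0.14  2.14 -0.15  0.48  1.12]
258 [582. -29.  76.] [ 0.52  0.82 -0.87  1.8   0.78  0.91  2.23]
230 [517.  -8.  76.] [ 0.06  0.59 -0.21  2.    0.22  0.58  2.14]
194 [460.  58.  76.] [-0.25  0.53 -0.01  2.14  0.01  0.48  1.55]
```

```bash
python3 - <<'E'
from h import *
p,r=lev(-127,-1,21); print(movel(p,r,max_speed=60,guard=20)); st()
for a in np.arange(-120,-66,7):
    p,r=lev(a,-1,20); g=movel(p,r,max_speed=60,guard=18); s=read_state(); print(a,g,s["ft_force"].round(1),round(s["time"],2))
    if g: break
st(); crop("scene","s3",200,180,160,120,5)
E
```

```text
False
6.86 [ 502.9 -116.5   44.9] [-0.3  0.1 -0.7]
-120 False [-0.6 -0.2 -0.1] 7.16
-113 False [ 0.9  0.6 -0.2] 7.44
-106 False [-0.2 -0.8 -0.7] 7.72
-99 False [0.1 0.6 0.3] 8.01
-92 False [-0.6  0.1  0.3] 8.29
-85 False [-1.2  0.4  0. ] 8.57
-78 False [ 0.2 -0.4  0.9] 8.86
-71 False [ 0.3 -0.3 -0.1] 9.14
9.14 [ 558.  -144.3   45. ] [ 0.3 -0.3 -0.1]
```

View pics/s3.png

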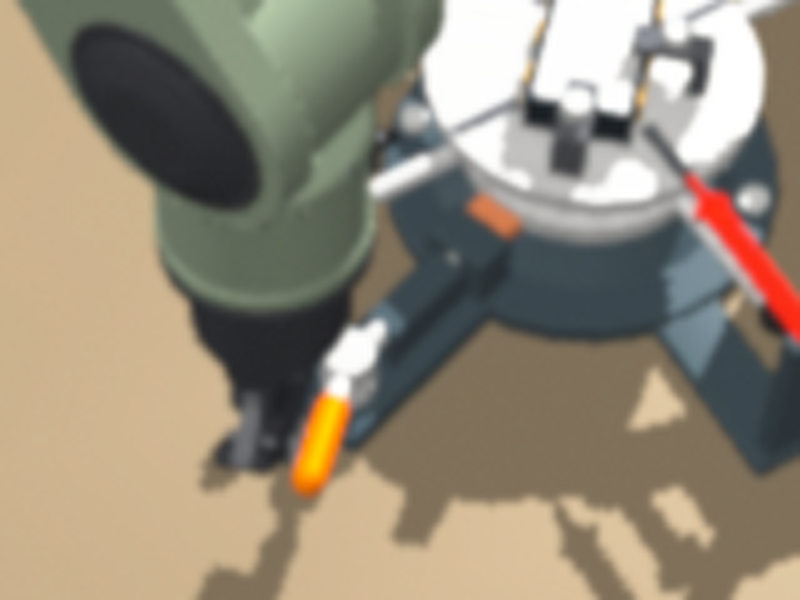

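```bash
python3 - <<'E'
from h import *
S=camera("scene")
q=pt(S,200+307/5,180+485/5,55); print(q.round(1), ang(q-PV), np.hypot(*(q-PV)[:2]))
for a in(-100,-90,-85,-80,-75,-71): print(a,((px(S,PV+80*e(a)+[0,0,55])-[200,180])*5).round(0))
E
```

```text
[ 586.  -159.6   55. ] -70.02628504662123 85.47641114960086
-100 [236. 442.]
-90 [258. 457.]
-85 [270. 463.]
-80 [283. 468.]
-75 [296. 472.]
-71 [307. 475.]
```

```bash
cat >> h.py <<'E'
def spk(a,off,z=76,r=138):
    p=A+r*e(a)+off*e(a+90); p[2]=z; return p,R(a-90)
E
python3 - <<'E'
from h import *
p,r=lev(-68,-1,20); print(movel(p,r,max_speed=40,guard=12)); st()
p,r=lev(-75,-1,40); movel(p,r,max_speed=100)
p[2]=190; movel(p,max_speed=200)
p,r=spk(243.3,34,190); movep(p,r); st()
p[2]=76; print(movel(p,max_speed=120,guard=8)); st()
crop("top","t4",190,130,160,120,5);crop("scene","s4",200,130,200,150,4)
E
```

```text
False
9.49 [ 559.3 -144.9   44.6] [-10.1  -3.1   4.6]
11.36 [558.6 -25.6 188.8] [ 0.6 -1.1  0.1]
False
12.46 [559.4 -25.9  76.6] [-0.7 -0.2  0.6]
```

View pics/t4.png

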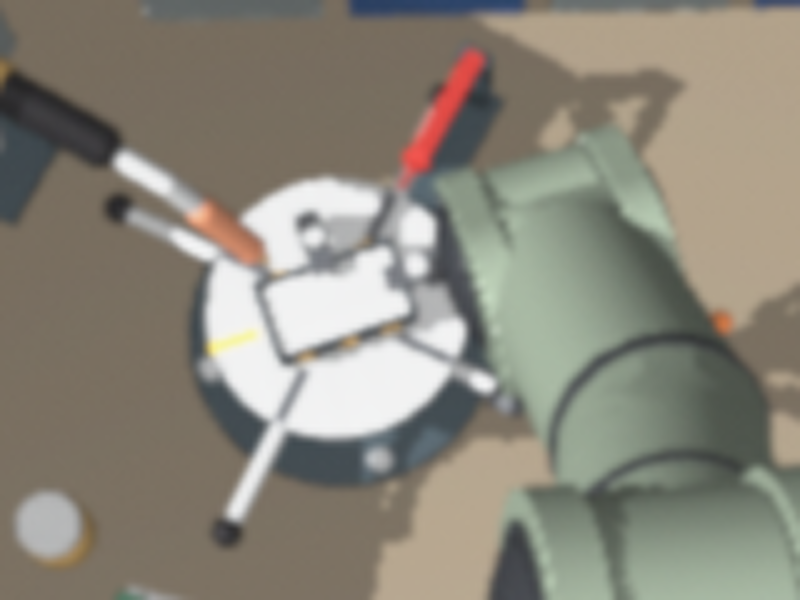

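View pics/s4.png

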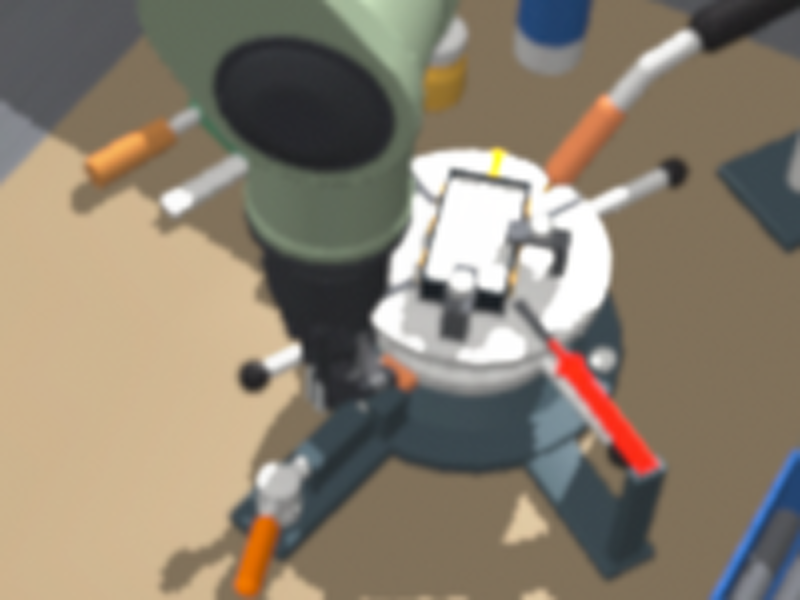

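```bash
python3 - <<'E'
from h import *
p,r=spk(243,21); print(movel(p,r,max_speed=50,guard=15)); st()
for a in np.arange(235,167,-8.):
    p,r=spk(a,21); g=movel(p,r,max_speed=70,guard=18); s=read_state(); print(a,g,s["ft_force"].round(1),round(s["time"],2))
    if g: break
crop("top","t5",190,130,160,120,5)
E
```

```text
False
12.98 [546.6 -19.6  76.2] [ 0.7 -0.6  1. ]
235.0 False [ 0.5 -0.7 -0. ] 13.41
227.0 False [ 0.4 -0.9 -0.7] 13.83
219.0 False [0.4 0.2 0. ] 14.26
211.0 False [ 0.6 -0.4 -0.5] 14.68
203.0 False [0.8 0.2 0.3] 15.11
195.0 False [-0.5 -0.8  0.3] 15.53
187.0 False [-0.9 -0.3 -0.4] 15.96
179.0 False [ 0.4 -0.8  0.2] 16.38
171.0 False [0.2 0.3 0.4] 16.81
```

View pics/t5.png

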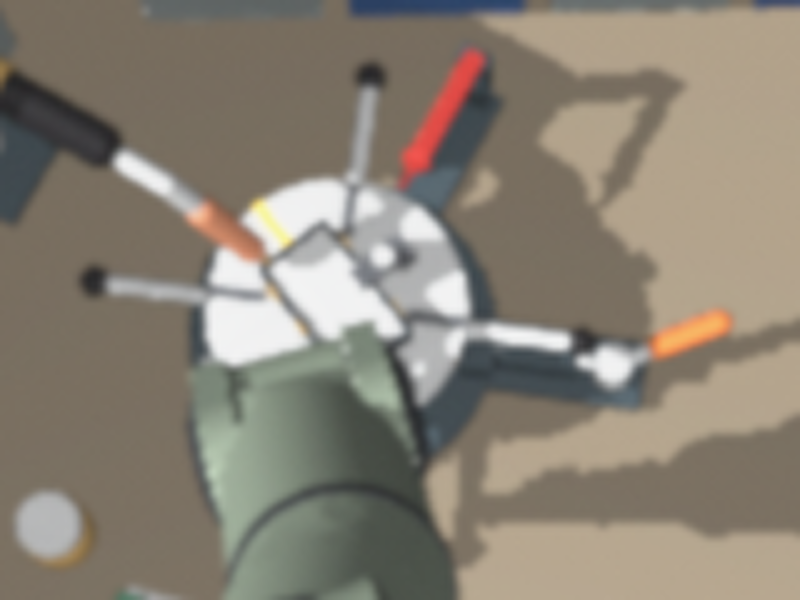

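```bash
python3 - <<'E'
from h import *
for a in (164.,158.):
    p,r=spk(a,21); g=movel(p,r,max_speed=70,guard=18); st()
p,r=spk(158,42); movel(p,max_speed=120)
p[2]=190; movel(p,max_speed=200)
T=crop("top","t6",190,130,160,120,5)
p,r=spk(248,36,190); print(inverse_kinematics(p,r)); st()
E
```

```text
17.25 [452.2 130.1  76. ] [ 0.3 -1.1 -0.2]
17.61 [454.8 144.4  76. ] [-0.5 -0.5  0.1]
[ 0.19703703  0.50477371 -0.34817658  1.76865217  0.21139982  0.90488695
  2.51523598]
18.7 [446.5 125.4 188.9] [-0.6  0.7  0.7]
```

View pics/t6.png

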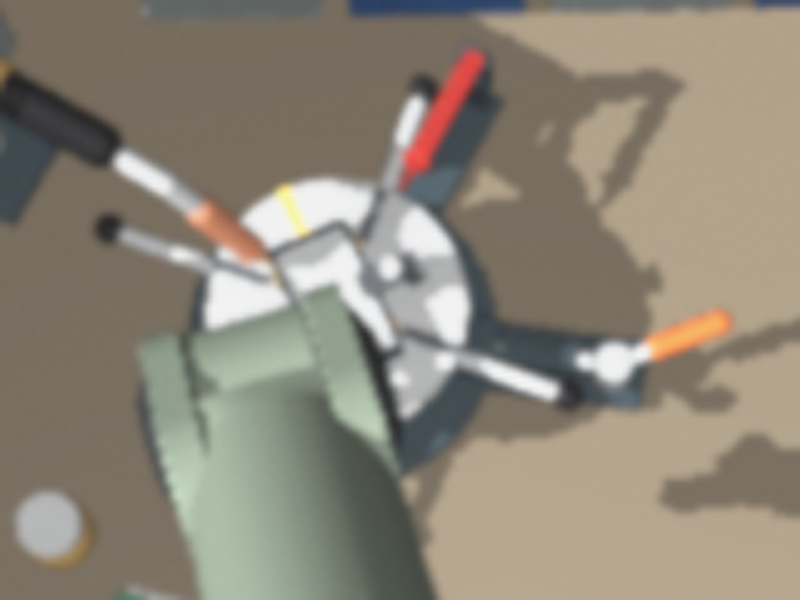

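```bash
python3 - <<'E'
from h import *
p,_=spk(249.5,38,190); r=R(236-90); movep(p,r)
p[2]=76; print(movel(p,max_speed=120,guard=8)); st()
p,_=spk(248,24); print(movel(p,r,max_speed=50,guard=15)); st()
for a in (241,234,227,220,213,206,200.):
    p,r=spk(a,21); 
    if a>236: r=R(236-90)
    g=movel(p,r,max_speed=70,guard=18); s=read_state(); print(a,g,s["ft_force"].round(1),round(s["time"],2))
    if g: break
crop("top","t7",190,130,160,120,5)
E
```

```text
False
21.25 [578.4 -29.8  76.7] [-0.5  0.1  0.7]
False
21.75 [561.3 -24.2  76.2] [-0.5  0.   0.5]
241 False [ 0.3 -0.1  0.6] 22.18
234 False [0.4 0.5 0.2] 22.57
227 False [-0.7  0.3  0.4] 22.97
220 False [0.3 0.5 0.1] 23.36
213 False [-0.  0. -0.] 23.75
206 False [-0.6  0.2 -0.4] 24.14
200.0 False [0.4 0.7 0.8] 24.5
```

View pics/t7.png

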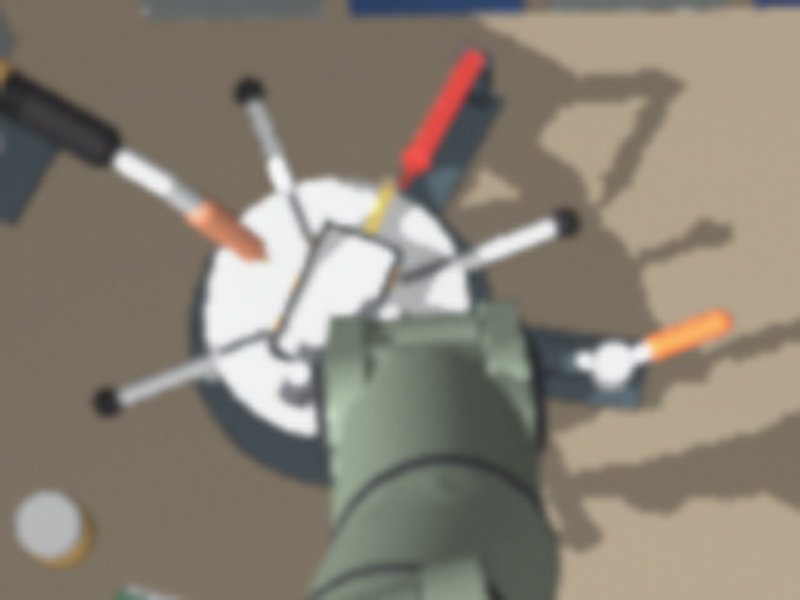

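```bash
cat >> h.py <<'E'
from scipy.optimize import least_squares
def fit(T,obs,x0,y0,s):
    b={k:pt(T,x0+u/s-.4,y0+v/s-.4,84)[:2] for k,(u,v) in obs.items()}
    an={k:np.radians(45+90*k) for k in b}
    r=lambda q: np.concatenate([b[k]-q[:2]-170*np.array([np.cos(q[2]+an[k]),np.sin(q[2]+an[k])]) for k in b])
    o=least_squares(r,[591,112,np.radians(-25)]); print("axis",o.x[:2].round(1),"ang",np.degrees(o.x[2]).round(2),o.fun.round(1)); return o.x
E
python3 - <<'E'
from h import *
T=camera("top"); q=fit(T,{1:(107,402),0:(250,90),3:(567,223)},190,130,5)
t=lambda x,y,z: pt(T,190+x/5-.4,130+y/5-.4,z)
for n,m in(("mark",t(390,187,104)),("tip",t(405,185,113)),("pout",t(479,60,115))):
    print(n,np.hypot(*(m[:2]-q[:2])),ang(m[:2]-q[:2]))
print(ang(t(479,60,115)-t(405,185,113)))
S=crop("scene","s7",200,130,200,150,4); W=crop("wrist","w7",0,0,560,420,1.4)
E
```

```text
axis [589.4 111.2] ang -24.45 [-0.8  0.7  0.9  0.4 -0.2 -1. ]
mark 90.91359430368047 -24.586254547453855
tip 94.80729721692556 -30.685536239669222
pout 196.8937431974315 -30.889721245429413
-31.079344877948166
```

View pics/s7.png

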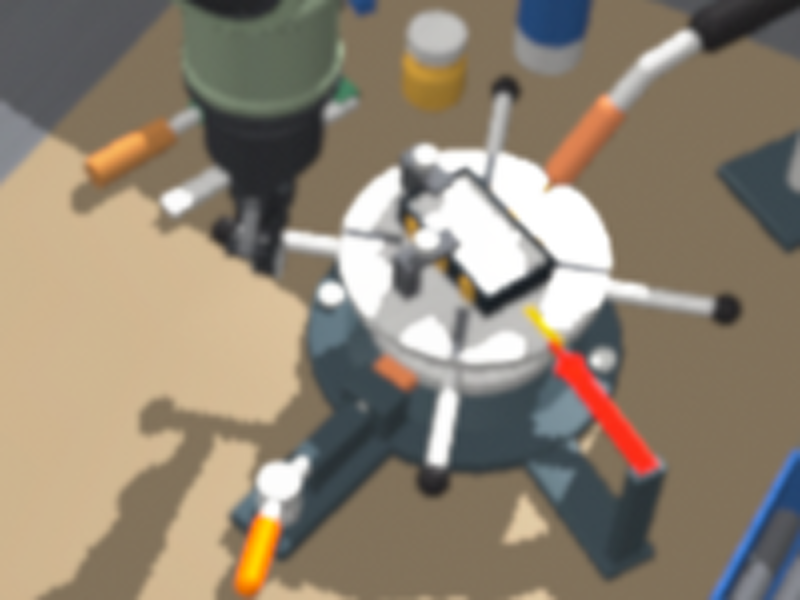

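View pics/w7.png

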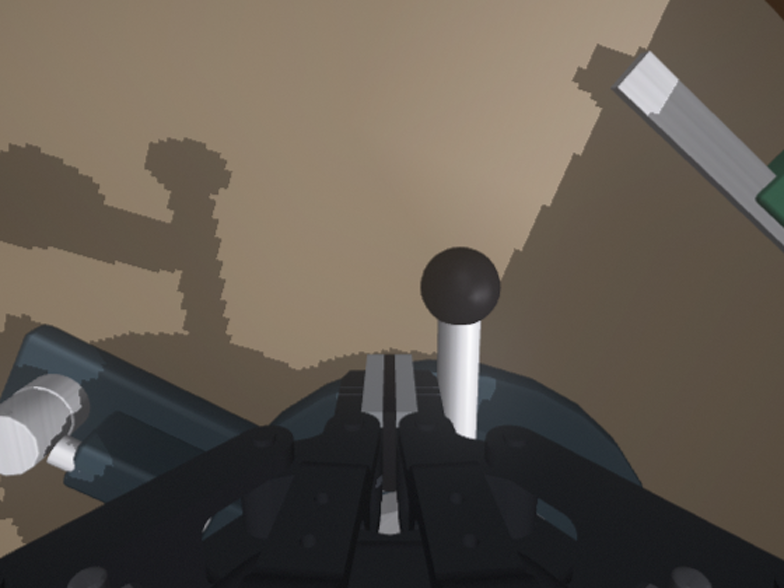

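```bash
python3 - <<'E'
from h import *
for a in (197.,195.8):
    p,r=spk(a,21); g=movel(p,r,max_speed=40,guard=18); st()
p,_=spk(197,45); movel(p,max_speed=120)
p[2]=235; movel(p,max_speed=200)
movep([646,0,235],R(-20)); st()
c=camera("wrist"); cv2.imwrite("pics/w8.png",c["image"]); np.save("w8.npy",c,allow_pickle=True)
E
```

```text
25.03 [464.9  52.3  76. ] [-0.2 -0.6 -0.4]
25.28 [463.7  54.9  76. ] [-0.6 -0.   0.6]
28.24 [ 6.457e+02 -1.000e-01  2.347e+02] [ 0.4  0.2 -0.1]
```

View pics/w8.png

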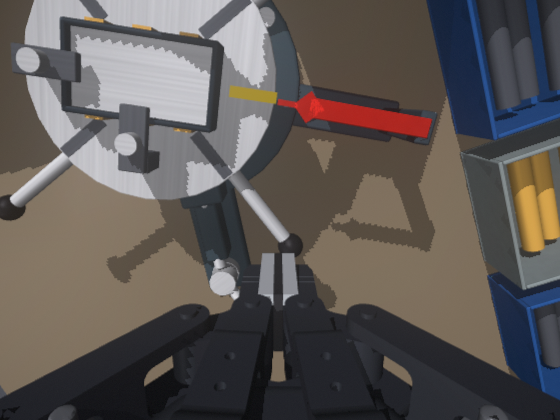

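```bash
python3 - <<'E'
import cv2
i=cv2.imread("pics/w8.png"); cv2.imwrite("pics/w8c.png",cv2.resize(i[70:150,215:325],None,fx=7,fy=7,interpolation=cv2.INTER_CUBIC))
E
```

```text
(no output)
```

View pics/w8c.png

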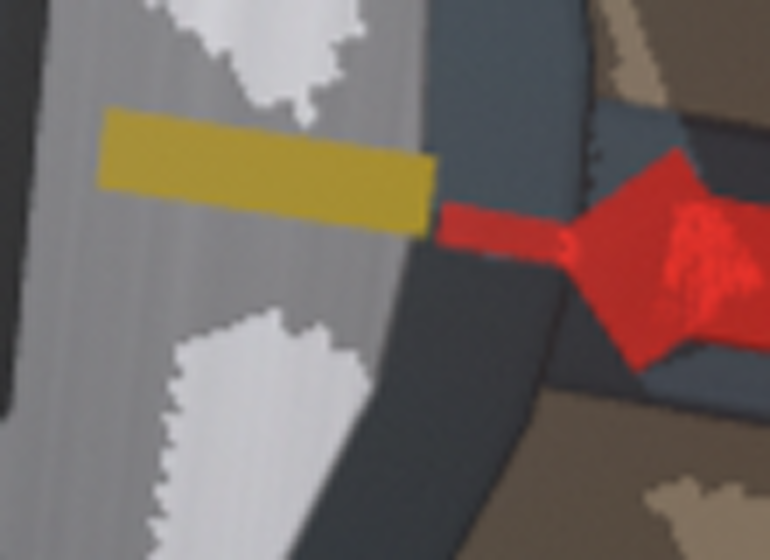

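```bash
python3 - <<'E'
from h import *
c=np.load("w8.npy",allow_pickle=True).item()
t=lambda x,y,z: pt(c,215+x/7-.43,70+y/7-.43,z)[:2]
mo,mi=t(432,197,104),t(102,149,104)
u=(mo-mi)/np.hypot(*(mo-mi)); ax=mo-90*u; print("line dir",ang(u),"len",np.hypot(*(mo-mi)),"axis",ax)
for axx in (ax,A[:2]):
  for z in(111,113,115):
    p=t(440,223,z); print(z,p.round(1),"r",np.hypot(*(p-axx)),"tip",ang(p-axx),"mark",ang(mo-axx))
po=pt(c,431,127,115)[:2]; p=t(440,223,114); print("bar",ang(po-p))
# balls
an={}
q=fit(c,{2:(12,208),3:(291,244)},0,0,1)
E
```

```text
line dir -27.87094480752188 len 34.28889032985222 axis [590.69729092 112.80200582]
111 [670.2  68. ] r 91.21779341829392 tip -29.403473504716697 mark -27.87094480752188
113 [670.2  68. ] r 91.2206192007595 tip -29.40278036698155 mark -27.87094480752188
115 [670.2  68. ] r 91.22344499657451 tip -29.402087272188414 mark -27.87094480752188
111 [670.2  68. ] r 91.16539490619179 tip -29.348458850337735 mark -27.814313369284747
113 [670.2  68. ] r 91.1682217469347 tip -29.34776701974171 mark -27.814313369284747
115 [670.2  68. ] r 91.17104860096913 tip -29.34707523204741 mark -27.814313369284747
bar -29.024297613581357
axis [590.8 114.3] ang -27.81 [ 0.7 -0.4 -0.7  0.4]
```

```bash
python3 - <<'E'
from h import *
p,r=spk(197,45,235); movep(p,r)
p[2]=76; print(movel(p,max_speed=130,guard=8))
p,r=spk(196.3,21); print(movel(p,r,max_speed=50,guard=15)); st()
p,r=spk(194.3,21); print(movel(p,r,max_speed=20,guard=15)); st()
p,_=spk(196,45); movel(p,max_speed=120)
p[2]=235; movel(p,max_speed=200)
movep([646,0,235],R(-20)); st()
c=camera("wrist"); cv2.imwrite("pics/w9.png",c["image"]); np.save("w9.npy",c,allow_pickle=True)
cv2.imwrite("pics/w9c.png",cv2.resize(c["image"][70:150,215:325],None,fx=7,fy=7,interpolation=cv2.INTER_CUBIC))
E
```

```text
False
False
31.98 [464.1  53.9  76. ] [-0.4  0.   0.7]
False
32.38 [462.1  58.4  76. ] [ 0.4  0.6 -0.1]
35.32 [ 6.457e+02 -1.000e-01  2.347e+02] [-0.3  0.3 -0.4]
```

View pics/w9c.png

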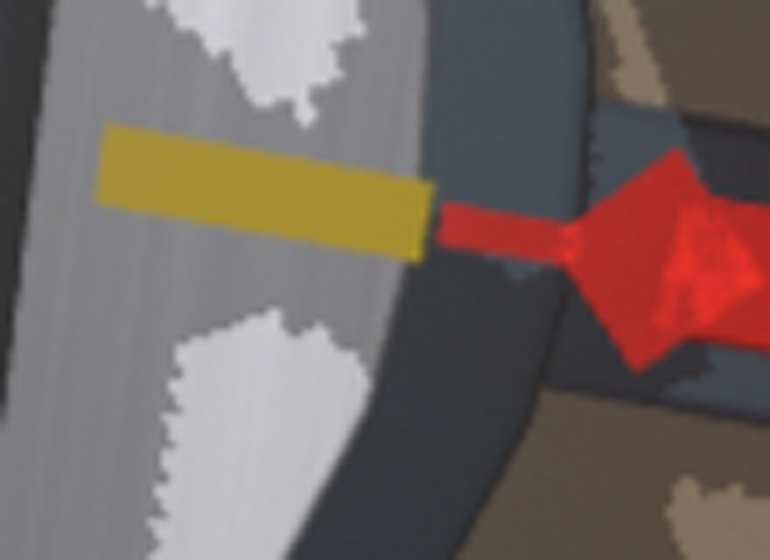

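```bash
python3 - <<'E'
from h import *
p,r=lev(-71,1,38,z=190); movep(p,r)
p[2]=45; print(movel(p,max_speed=130,guard=8)); st()
p,r=lev(-72,1,22); print(movel(p,r,max_speed=50,guard=15)); st()
for a in (-79,-86,-93,-100,-107,-114,-121,-125,-128,-130,-132,-134):
    p,r=lev(a,1,20); g=movel(p,r,max_speed=60 if a>-122 else 20,guard=14); s=read_state(); print(a,g,s["ft_force"].round(1),round(s["time"],2))
    if g or np.linalg.norm(s["ft_force"])>14: break
crop("scene","s10",200,180,160,120,5)
E
```

```text
False
38.55 [ 613.4 -125.6   45.7] [-0.2 -0.7 -0.2]
False
39.04 [ 596.8 -131.6   45.2] [0.6 0.4 0.1]
-79 False [ 1.2 -0.3 -0.2] 39.36
-86 False [ 0.6 -0.   1. ] 39.64
-93 False [ 0.8 -0.   0.1] 39.92
-100 False [-0.5  1.3  0.2] 40.21
-107 False [0.7 0.1 0. ] 40.49
-114 False [ 0.8 -0.1 -0.6] 40.77
-121 False [0.1 0.  0.6] 41.06
-125 False [ 4.9 -1.6 -0.6] 41.43
-128 False [ 5.4 -1.6 -1.3] 41.75
-130 False [ 9.6 -4.7 -6. ] 42.02
-132 True [ 5.2 -1.7 -2.8] 42.23
```

View pics/s10.png

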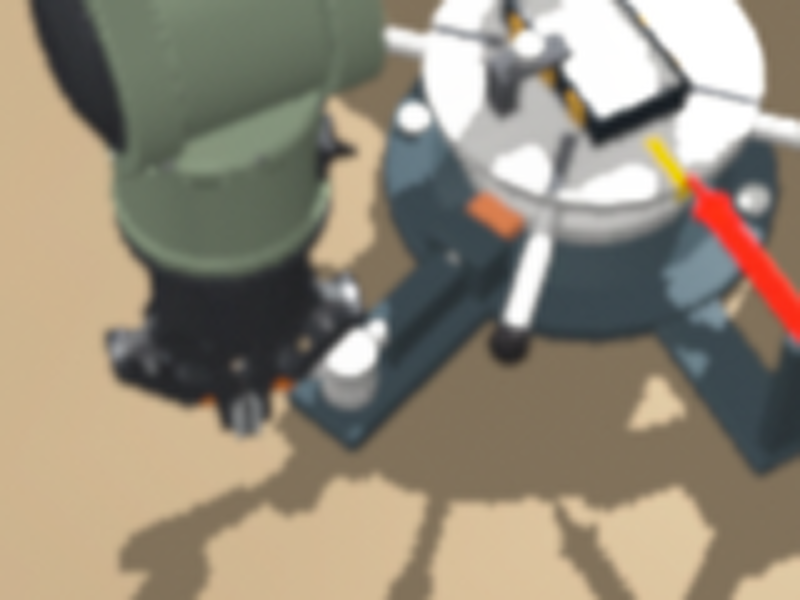

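```bash
python3 - <<'E'
from h import *
p,_=lev(-128,1,42); movel(p,max_speed=100)
p[2]=235; movel(p,max_speed=200)
movep([646,0,235],R(-20)); st()
c=camera("wrist"); cv2.imwrite("pics/w11.png",c["image"]); np.save("w11.npy",c,allow_pickle=True)
cv2.imwrite("pics/w11c.png",cv2.resize(c["image"][70:150,215:325],None,fx=7,fy=7,interpolation=cv2.INTER_CUBIC))
crop("scene","s11",200,180,160,120,5)
E
python3 -c "
import cv2,numpy as np
a=cv2.imread('pics/s2.png');b=cv2.imread('pics/s11.png')
cv2.imwrite('pics/cmp.png',np.hstack([a[300:500,100:500],b[300:500,100:500]]))"
```

```text
44.95 [645.7  -0.9 234.7] [-0.5  0.2  0. ]
```

View pics/w11c.png

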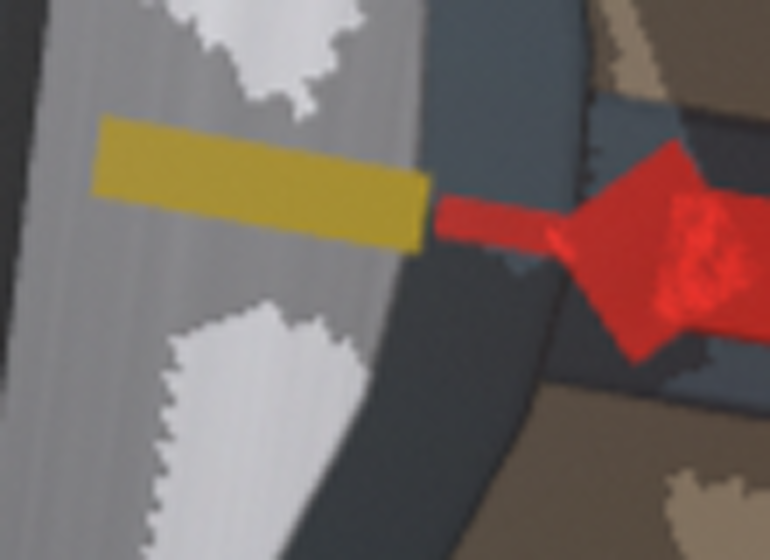

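View pics/cmp.png

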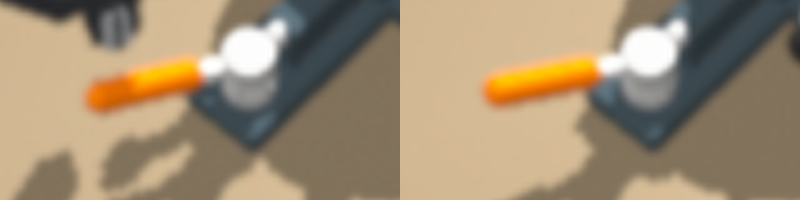

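```bash
python3 - <<'E'
from h import *
S=camera("scene")
for x,y,n in((196+0,397,"init"),(193,389,"now")): 
    q=pt(S,200+x/5,180+y/5,55); print(n,ang(q-PV),np.hypot(*(q-PV)[:2]))
c=np.load("w11.npy",allow_pickle=True).item()
t=lambda x,y,z: pt(c,215+x/7-.43,70+y/7-.43,z)[:2]
mo,mi,p=t(425,214,104),t(97,156,104),t(437,215,113)
print("line",ang(mo-mi),"mark",ang(mo-A[:2]),"tip",ang(p-A[:2]), "tip-lineaxis", ang(p-(mo-90*(mo-mi)/np.hypot(*(mo-mi)))))
W=crop("wrist","w12",150,200,160,120,5); crop("top","t12",190,130,160,120,5)
E
```

```text
init -123.87619184674666 81.82884319518669
now -127.3728324245859 81.64770345508255
line -29.5996820373794 mark -29.420564135555036 tip -29.363803231467507 tip-lineaxis -29.54052240072256
```

View pics/t12.png

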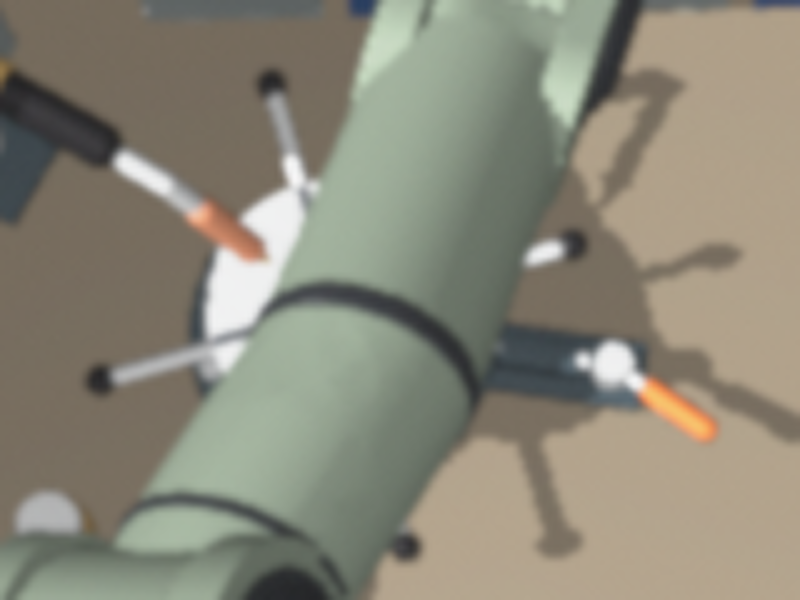

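```bash
python3 - <<'E'
from h import *
st(); finish_job()
E
```

```text
45.2 [ 6.459e+02 -6.000e-01  2.352e+02] [-0.5 -0.7 -0.4]
the job is handed in; nothing more can be done
```

The seam is under the torch and the brake is clamped. I handed the job in at 45.2 s with the robot clear of everything.

With the closed fingertips I pushed the brake lever over to free. I then turned the table about 138° clockwise in strokes on two spokes, with a final 1.5° correction. Last, I pushed the lever back until it met its stop, where the force guard (set to trip at a 14 N change) stopped the push.

**Last checks**
- **Alignment:** in the close wrist picture taken after clamping, the yellow line is at about -29.4° to -29.6° and the pointer tip at about -29.4° to -29.5°. They agree within about 0.2°, and clamping did not visibly shift the table.
- **Brake lever:** it measures about -127.4°, against about -128° expected at the clamped stop. That is a full 1.0 rad from the free position.
- **Disagreement:** the lever started at about -124°, so it now sits about 3.5° further clockwise than I found it. It was probably not fully clamped at the start, but I did not confirm that.
- **Forces:** most readings were near zero, and the highest I read at rest was about 12 N, at the lever's stops. I did not log the peak at the final stop; I estimate it at about 25 N.
- **Other objects:** I saw no contact with the work, the torch or the loose things. I did not compare the positions of the loose things with the first pictures.

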